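Clamp a hatchling tub for vent drilling by its hand crank

ROBOT

A 6-joint arm with a two-finger parallel gripper is mounted at the origin on the work surface. World frame = base frame: x ahead of the robot, y to its left, z up, the work surface at z = 0. Lengths are in mm, angles in rad, forces in N, time in s.
With the tool pointing down it reaches from about 250 to 775 mm from the base axis. Payload 4 kg.
Tool frame: the origin (TCP) lies at the very end of the fingers, on their centre line; the grasp point (between the pads) lies 19 mm behind it; y points along the fingers, x is the direction in which the jaws open and shut, and the axes are right-handed (so a half turn about y gives the same grasp; the last joint's range is limited). The gripper opens to 85 mm and grips with 20 to 120 N. Pads are 22 mm wide; open, the fingers measure 114 mm over their backs; the gripper's body (76 mm by 85 mm) begins 54 mm behind the grasp point. The pads swing forward as they close: fully open they stand 13 mm farther back than shut.
Start: joints at [-1.289, 0.087, 1.371, -0, 1.684, -0.103], TCP at [206.455, -509.802, 191.941] pointing down, gripper open.
Joint ranges: [-3.1, 3.1], [-0.76, 2.03], [0.27, 2.55], [-1.08, 4.22], [0.17, 2.65], [-2.57, 2.57]. Speed limits (rad/s): [2.79, 2.79, 3.14, 3.14, 3.14, 3.14].

INTERFACE

Orientations are given as a unit quaternion [w, x, y, z].
In Python, from rig import robot gives the robot as it stands. The module is installed in compiled form; this text tells all that it offers.
- The arm moves only by the shell command python3 -m handwheel 'ROWS'. ROWS is JSON, a list of rows, each a list of 3 entries, a list of its own where there are three numbers: the gripper's target within -1 to 1 (fully open at 1, half-way at 0, shut at -1), then the shift along the tool's x, y, z in m, then the turn, a rotation vector about the tool's x, y, z in degrees. In form: [[jaw, [tx, ty, tz], [wx, wy, wz]], ...]. A call has 1 to 12 rows; each row is the pose to reach, as a shift and turn from the pose commanded when the call began, along the tool's axes at that moment; what a row does not reach only later rows make up. A row lasts 1/12 s, in which the tool goes at most 41.7 mm and 7.16 degrees, less where a joint would pass 70% of its speed; a pose out of reach is approached as far as the arm can. A call with a gripper value outside its range is refused whole. The fingers move at their own pace and stop on an object; the grip force is fixed at half the most. Time passes only in rows, so rows that repeat a pose let the fingers close. It gives the time, the measured TCP pose, the force and the opening at its end, in the units of the state.
- robot.get_state(): the state, without advancing time (a new reading comes with each control period).
- robot.get_image(name): name is "scene" or "top" or "wrist"; returns a dict with "image" (384x512x3 uint8, red, green, blue), "fx", "fy", "cx", "cy" (pixels), "T" (4x4, takes a point from camera to world coordinates); the wrist camera has in their place "tool_from_camera" (4x4, takes a point from camera to tool coordinates, whose origin is the TCP and whose axes are the tool frame's). Camera axes: x right, y up, looking along -z (the intrinsics and any distortion apply to the point x, -y, -z); pixel columns grow to the right and rows downward; lengths in mm; the calibration is good to about 2 mm. A picture is of the moment at which its call begins: read the wrist's pose just before it. There is no depth.
- robot.finish_job(): hands the job in, once; it reports no verdict.
The state is a dict: "clock": time; "joints": joint angles; "joint_vel": joint speeds; "tau": joint torques, N m; "eef_pos": TCP position; "orientation": TCP orientation; "wrist_force": force on the tool from outside, world axes, zero at the start; "moment": the same for the moment, N m; "grip_width": finger opening in mm.
Only numpy, scipy, OpenCV 4.12 (cv2) and the standard library are available. Lean on these libraries where they do the work, as an engineer would, in place of code of your own. Each camera call takes 0.05 s, during which the arm holds its last target. There are 200 camera calls.

TASK

Stand the small rectangular clear tub upright on the bed of the clamp, centred between the two jaws with its short lipped ends facing them, and let go of it. Then take the crank by its loose black sleeve and, keeping hold of the sleeve all the while the crank turns, wind it clockwise until the tub is pressed firmly against the fixed jaw; feel for the resistance and stop there, for the thin tub cracks if it is wound harder. Let go and leave it clamped, and do not disturb the other things on the bench.

Things in the scene. Friction and masses are not known exactly. Their poses are not given: they have to be found in the camera images.
- tub_mid (a point): Loose open-topped clear plastic tub, 60 mm (its x) by 90 mm (its y) by 60 mm high, walls 4 mm, about 0.12 kg (varies); the point is its centre, 30 mm above its underside. The two short ends (facing its +y and -y) carry 5 mm lips in the top 4 mm, so the tub is 100 mm long there; its long sides are plain and flat: grasp it across these, 60 mm. The tub is the same turned half round.
- tub: The same tub; origin at the centre of its underside. It is soundly clamped at 12 to 45 N, best about 25 N (3.5 N more at the sleeve than winding free); above 55 N it cracks.
- bed (a point): Centre of the flat clamp bed (an aluminium plate fixed to the bench, its upper face 20 mm above the bench, 130 mm wide), about midway between the open jaws. Its y axis points along the bed from the moving jaw to the fixed jaw, its z up. The tub's y must lie along this y (either way round).
- jaw: Moving jaw: a steel block 70 mm wide, standing 40 mm above the bed; origin on its tub-side face at bed height. It slides along the bed's +y, 7 mm for each radian that the crank turns clockwise. It carries a springy rubber facing (about 3 N per 0.1 mm). At the start its face is 137 to 155 mm from the fixed jaw's block.
- jaw_face (a point): Centre of the moving jaw's tub-side face, 20 mm above the bed.
- fixed_jaw: Fixed jaw: a steel block 70 mm wide, standing 40 mm above the bed; origin on its tub-side face at bed height, 80 mm from the bed point along +y. In front of that face it carries a screw-set rubber stop pad, 60 mm wide, that stands 4 to 10 mm proud towards the tub: it is set differently each time and its setting is not measured, so where the tub comes to a stop must be felt.
- crank_axis (a point): Point on the upright axis of the crank, at the height of the middle of the sleeve (113 mm above the bench), on the gearbox at the moving jaw's end of the bed. Axes parallel to the bed's. The crank arm is flat, its top and hub below 82 mm above the bench. Seen from above, clockwise closes the jaw.
- sleeve_mid (a point): Middle of the upright black sleeve on the crank's end: a cylinder 24 mm across and 62 mm long that spins freely on its pin, 50 mm from the crank axis (a 29 mm collar on its lowest 4 mm; the pin stands 4 mm above it). A gripper can hold it from above with an unchanging heading while carrying it round the circle.
- sleeve: The same sleeve; origin at its middle, z up. Winding against the gear's friction takes 6 to 7 N at the sleeve, along its circle; a tub sliding on the bed adds under 0.5 N. Once the tub is against the fixed jaw, every 10 N of clamping adds 1.4 N more at the sleeve, too hard about 0.25 rad after the first firm contact. Friction keeps the crank where it is left.
- cup_mid (a point): Bystander, to be left alone: round clear deli cup, 72 mm across, 55 mm high; about its middle.
- bowl_mid (a point): Bystander, to be left alone: white ceramic water bowl, 100 mm across, 35 mm high; about its middle.
- driver_mid (a point): Bystander, to be left alone: screwdriver with black handle; about its middle.
- spray_mid (a point): Bystander, to be left alone: white spray bottle, 60 mm across, 170 mm high; about its middle.
- jar_mid (a point): Bystander, to be left alone: white jar, 56 mm across, 70 mm high; about its middle.
- hide_mid (a point): Bystander, to be left alone: terracotta half-pipe hide, 110 mm long, 50 mm high; about its middle.
- tongs_mid (a point): Bystander, to be left alone: steel feeding tongs, 200 mm long; about its middle.
Things that resemble listed ones, but are neither listed nor needed, are in the scene too. What is shaped like the tub but green or purple is not meant.

How it is judged:
By the outcome, as a careful person would: the job done as asked, in the order asked, and still so for the second after the job is handed in, with the robot touching nothing.
It also fails if it takes over 70 s, if anything falls off the work surface, if the arm or the gripper's body presses on something with over 40 N, if the wrist force passes 120 N, or if a joint passes its speed limit or range.

## Working session

There is one attempt and no reset: what is moved stays moved. The work goes in short steps, Python scripts to look and compute and a shell command to move; the robot and the scene stay as the last step left them, time stands still between calls to the robot, and variables do not carry over. Pictures are saved under pics/ and viewed, about 8 in all and at most 12, crops included, and the job is handed in when it is done.

```bash
mkdir -p pics; ls
python3 - <<'E'
from rig import robot
import cv2,numpy as np
s=robot.get_state();print({k:np.round(v,3).tolist() for k,v in s.items()})
for n in("scene","top"):
    d=robot.get_image(n);cv2.imwrite(f"pics/{n}0.png",d["image"][...,::-1])
    print(n,d["fx"],d["fy"],d["cx"],d["cy"],np.round(d["T"],4).tolist(),[k for k in d])
    np.save(n+"0.npy",d["image"])
d=robot.get_image("wrist");print({k:np.round(v,4).tolist() for k,v in d.items() if k!="image"})
E
```

```text
pics
{'clock': 0.0, 'joints': [-1.289, 0.088, 1.372, -0.0, 1.684, -0.103], 'joint_vel': [-0.002, 0.0, -0.0, -0.001, -0.001, 0.0], 'tau': [0.001, -35.186, -31.327, -0.0, 0.011, -0.0], 'eef_pos': [206.299, -509.185, 190.69], 'orientation': [0.587, -0.586, 0.396, -0.395], 'wrist_force': [0.097, 0.178, -0.004], 'moment': [-0.015, -0.016, 0.029], 'grip_width': 85.372}
scene 384.5192067197638 384.5192067197638 256.56738438098034 188.4046573807355 [[-0.7975, -0.4194, 0.4337, 1046.2966], [0.6034, -0.5577, 0.57, 602.0185], [0.0028, 0.7163, 0.6978, 864.5431], [0.0, 0.0, 0.0, 1.0]] ['image', 'fx', 'fy', 'cx', 'cy', 'T']
top 378.1505164419704 378.1505164419704 255.360479402004 187.07959717385245 [[-0.0161, 0.9877, -0.1557, 372.7486], [-0.9999, -0.0166, -0.0017, -15.9714], [-0.0042, 0.1557, 0.9878, 1354.1482], [0.0, 0.0, 0.0, 1.0]] ['image', 'fx', 'fy', 'cx', 'cy', 'T']
{'fx': 283.539, 'fy': 283.539, 'cx': 257.8589, 'cy': 193.7638, 'tool_from_camera': [[1.0, 0.0001, -0.0003, 0.2464], [-0.0003, 0.3088, -0.9511, -181.187], [-0.0, 0.9511, 0.3088, 79.3614], [0.0, 0.0, 0.0, 1.0]]}
```

View pics/top0.png

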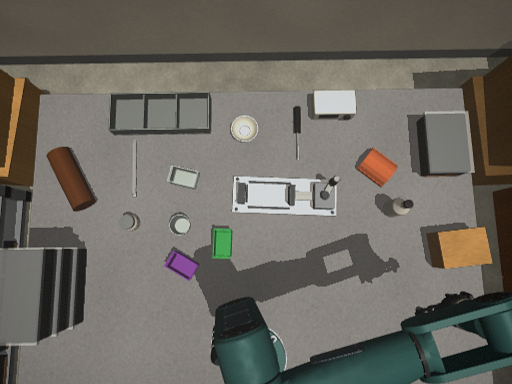

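View pics/scene0.png

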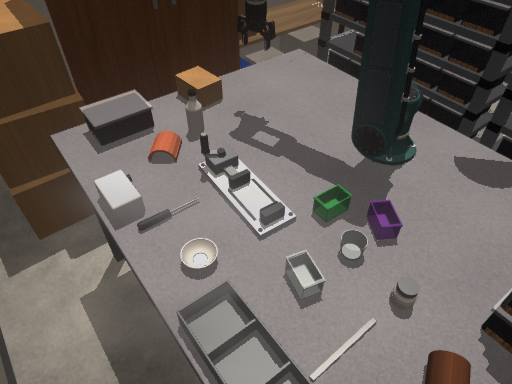

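Top view: clear tub at (184,177), with green (221,243) and purple (182,264) look-alikes. The clamp spans cols 233–337, with the gearbox and black sleeve near (334,182). The scene view shows the tub at (305,275), the sleeve at (204,145) and the jaws at (237,178) and (272,212). The clear rectangular tub is the one meant: it isn't green or purple, and the cup is round. I'll confirm that in an enlarged crop.

Run:
```python
import cv2,numpy as np
t=cv2.imread("pics/top0.png")[160:220,160:345];s=cv2.imread("pics/scene0.png")
a=cv2.resize(t,(740,240),interpolation=cv2.INTER_CUBIC)
b=cv2.resize(s[130:235,190:300],(366,350),interpolation=cv2.INTER_CUBIC)
c=cv2.resize(s[245:305,275:335],(350,350),interpolation=cv2.INTER_CUBIC)
o=np.zeros((600,740,3),np.uint8);o[:240]=a;o[245:595,:366]=b;o[245:595,380:730]=c
cv2.imwrite("pics/crop1.png",o)
```

```text
(no output)
```

View pics/crop1.png

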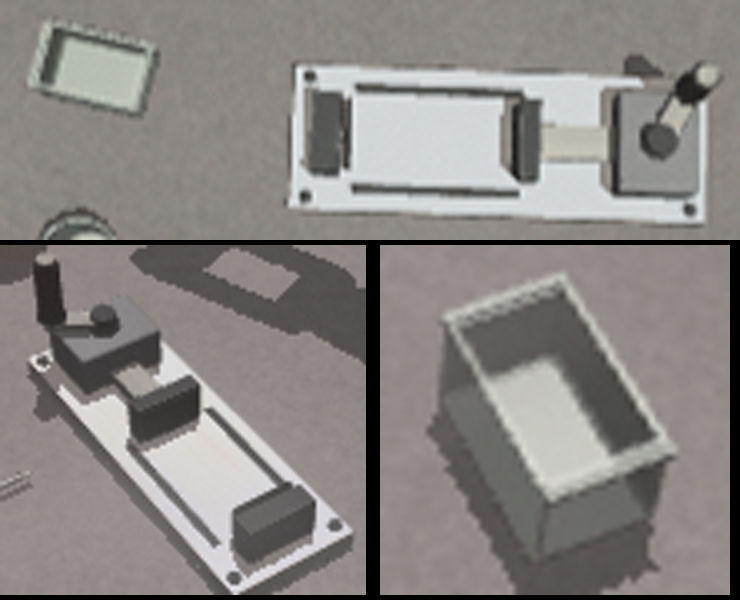

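The crop confirms an upright, open, clear rectangular tub with lipped short ends. The fixed jaw is at top (241,193), the moving jaw at (291,195), the hub at (325,195) and the sleeve top at (337,178).

```bash
cat > h.py <<'E'
import numpy as np,cv2
from rig import robot
def ray(d,uv,T=None):
    T=d["T"] if T is None else T
    u,v=uv;r=T[:3,:3]@np.array([(u-d["cx"])/d["fx"],-(v-d["cy"])/d["fy"],-1.]);return T[:3,3],r
def onz(d,uv,z,T=None):
    o,r=ray(d,uv,T);return o+r*(z-o[2])/r[2]
def two(d1,p1,d2,p2):
    o1,r1=ray(d1,p1);o2,r2=ray(d2,p2);k=np.linalg.lstsq(np.c_[r1,-r2],o2-o1,rcond=None)[0]
    a,b=o1+k[0]*r1,o2+k[1]*r2;return (a+b)/2,np.linalg.norm(a-b)
E
python3 - <<'E'
from h import *
np.set_printoptions(precision=1,suppress=True)
t=robot.get_image("top");s=robot.get_image("scene")
C=lambda x,y:(160+x/4-.4,160+y/4-.4)
S=lambda x,y:(190+x*110/366-.4,130+y*105/350-.4)
K=lambda x,y:(275+(x-380)*60/350-.4,245+(y)*60/350-.4)
# plate: white mask
im=t["image"].astype(int);m=((im.min(2)>195)*255).astype(np.uint8);m[:,:228]=0;m[:,342:]=0;m[:170]=0;m[220:]=0
m=cv2.morphologyEx(m,cv2.MORPH_CLOSE,np.ones((3,3)))
c=np.concatenate([x for x in cv2.findContours(m,0,1)[0] if cv2.contourArea(x)>30])
q=cv2.boxPoints(cv2.minAreaRect(c));P=[onz(t,p,20) for p in q];print("plate",q,np.array(P),[np.linalg.norm(P[i]-P[i-1]) for i in range(4)])
print("hub",onz(t,C(660,140),80),"sleeve top",onz(t,C(707,73),148),"sleeve bot",onz(t,C(685,103),82))
print("fixed face",onz(t,C(336,95),60),onz(t,C(341,175),60))
print("fixed face pads",onz(t,C(351,97),60),onz(t,C(350,168),60))
print("moving face",onz(t,C(513,98),60),onz(t,C(513,180),60))
R=[onz(t,C(*p),60) for p in((48,20),(158,44),(146,116),(29,86))];print("tub rim top",np.array(R),np.mean(R,0),[np.linalg.norm(R[i]-R[i-1]) for i in range(4)])
R=[onz(s,K(*p),60) for p in((443,73),(563,30),(675,208),(549,256))];print("tub rim scene",np.array(R),np.mean(R,0),[np.linalg.norm(R[i]-R[i-1]) for i in range(4)])
print("sleeve tip 2view",two(t,C(708,71),s,S(46,12)), "hub",two(t,C(660,132),s,S(103,68)))
P=[onz(s,S(*p),20) for p in((32,116),(235,348),(352,293))];print("plate scene",np.array(P))
E
```

```text
plate [[232.  211. ]
 [233.1 176.5]
 [336.2 180. ]
 [335.  214.5]] [[ 498.9   70.4   20. ]
 [ 623.    65.4   20. ]
 [ 604.  -303.3   20. ]
 [ 480.4 -293.    20. ]] [np.float64(363.8940953444634), np.float64(124.27077931879641), np.float64(369.1423746833203), np.float64(124.00094236521386)]
hub [ 543.8 -248.6   80. ] sleeve top [ 588.8 -276.7  148. ] sleeve bot [ 575. -271.   82.]
fixed face [590.6  26.8  60. ] [520.7  23.3  60. ]
fixed face pads [588.6  13.8  60. ] [526.7  15.5  60. ]
moving face [ 585.4 -126.6   60. ] [ 513.9 -124.5   60. ]
tub rim top [[661.4 278.1  60. ]
 [638.3 181.6  60. ]
 [574.9 191.6  60. ]
 [603.  293.6  60. ]] [619.4 236.2  60. ] [np.float64(60.37899116142365), np.float64(99.18547990026174), np.float64(64.18784817539208), np.float64(105.76796230783931)]
tub rim scene [[638.4 187.7  60. ]
 [581.1 202.   60. ]
 [605.5 297.   60. ]
 [662.1 282.4  60. ]] [621.8 242.3  60. ] [np.float64(97.63393318533882), np.float64(58.99540233138861), np.float64(98.09464085210399), np.float64(58.530002448430324)]
sleeve tip 2view (array([ 588.5, -275.6,  153.2]), np.float64(2.501524599734881)) hub (array([ 548.8, -247. ,   86. ]), np.float64(2.6360623654342246))
plate scene [[ 605.6 -296.    20. ]
 [ 623.8   64.5   20. ]
 [ 504.2   77.4   20. ]]
```

```bash
cat >> h.py <<'E'
from scipy.spatial.transform import Rotation as Rn
def plan(xyz,head,s=None):
    """shift(m) and turn(deg) in tool axes to reach xyz, tool y down, tool x at heading (deg, modulo 180)"""
    s=s or robot.get_state();q=s["orientation"];R=Rn.from_quat([q[1],q[2],q[3],q[0]])
    h0=np.degrees(np.arctan2(*R.as_matrix()[1::-1,0]));h=h0+(head-h0+90)%180-90;a=np.radians(h)
    x=np.array([np.cos(a),np.sin(a),0]);y=np.array([0,0,-1.]);W=Rn.from_matrix(np.c_[x,y,np.cross(x,y)])
    print("head now %.1f -> %.1f"%(h0,h),"shift",np.round(R.inv().apply(np.array(xyz)-s["eef_pos"])/1000,4),"turn",np.round((R.inv()*W).as_rotvec(degrees=True),2),"j6 %.2f"%s["joints"][5])
E
python3 -c "
from h import *
plan([621,240,190],-14.2)"
```

```text
head now -68.0 -> -14.2 shift [-0.5391  0.002   0.6656] turn [-3.000e-02 -5.376e+01 -5.000e-02] j6 -0.10
```

```bash
python3 -m handwheel '[[1,[-0.09,0,0.11],[0,-9,0]],[1,[-0.09,0,0.11],[0,-9,0]],[1,[-0.18,0,0.22],[0,-18,0]],[1,[-0.18,0,0.22],[0,-18,0]],[1,[-0.18,0,0.22],[0,-18,0]],[1,[-0.27,0,0.333],[0,-27,0]],[1,[-0.27,0,0.333],[0,-27,0]],[1,[-0.27,0,0.333],[0,-27,0]],[1,[-0.27,0,0.333],[0,-27,0]],[1,[-0.27,0,0.333],[0,-27,0]],[1,[-0.27,0,0.333],[0,-27,0]],[1,[-0.27,0,0.333],[0,-27,0]]]'; python3 -c "
from h import *
plan([621,240,190],-14.2)"
```

```text
clock: 1.25
eef_pos: [414.8, -131.6, 191.9]
orientation: [0.663, -0.663, 0.245, -0.245]
wrist_force: [-0.4, 0.3, 0.5]
grip_width: 85.6
head now -40.6 -> -14.2 shift [-0.0853  0.0023  0.4163] turn [ -0.06 -26.41   0.  ] j6 0.27
```

```bash
python3 -m handwheel '[[1,[-0.085,0.002,0.416],[0,-26.4,0]],[1,[-0.085,0.002,0.416],[0,-26.4,0]],[1,[-0.085,0.002,0.416],[0,-26.4,0]],[1,[-0.085,0.002,0.416],[0,-26.4,0]],[1,[-0.085,0.002,0.416],[0,-26.4,0]],[1,[-0.085,0.002,0.416],[0,-26.4,0]],[1,[-0.085,0.002,0.416],[0,-26.4,0]],[1,[-0.085,0.002,0.416],[0,-26.4,0]],[1,[-0.085,0.002,0.416],[0,-26.4,0]],[1,[-0.085,0.002,0.416],[0,-26.4,0]],[1,[-0.085,0.002,0.416],[0,-26.4,0]],[1,[-0.085,0.002,0.416],[0,-26.4,0]]]'
python3 - <<'E'
from h import *
plan([621,240,80],-14.2)
d=robot.get_image("wrist");cv2.imwrite("pics/w1.png",d["image"][...,::-1])
E
```

```text
clock: 2.25
eef_pos: [622.8, 236.4, 187.5]
orientation: [-0.701, 0.702, -0.09, 0.088]
wrist_force: [0.2, -0.4, -0.5]
grip_width: 85.3
head now -14.4 -> -14.2 shift [-0.0024  0.1075  0.0032] turn [ 0.11 -0.23 -0.14] j6 0.53
```

View pics/w1.png

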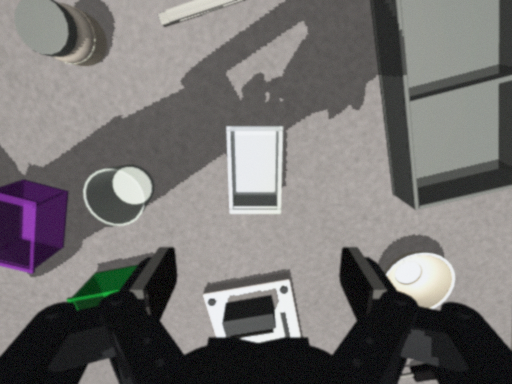

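Wrist view: tub rim corners are about (226,127), (284,126), (282,213) and (229,213), between the open fingers. I'll cast these onto z=60.

Run:
```python
from h import *
np.set_printoptions(precision=1,suppress=True)
s=robot.get_state();d=robot.get_image("wrist");im=d["image"]
q=s["orientation"];T=np.eye(4);T[:3,:3]=Rn.from_quat([q[1],q[2],q[3],q[0]]).as_matrix();T[:3,3]=s["eef_pos"];T=T@d["tool_from_camera"]
P=np.array([onz(d,p,60,T) for p in((226,127),(284,126),(282,213),(229,213))])
print(s["eef_pos"],P,P.mean(0),[np.linalg.norm(P[i]-P[i-1]) for i in range(4)])
v=P[1]+P[0]-P[2]-P[3];print("long axis deg",np.degrees(np.arctan2(v[1],v[0])))
plan([*P.mean(0)[:2],15],-14.2)
```

```text
[622.4 234.6 188.5] [[603.  294.5  60. ]
 [663.1 280.   60. ]
 [638.5 183.3  60. ]
 [578.3 198.9  60. ]] [620.7 239.2  60. ] [np.float64(98.71310981517209), np.float64(61.82455022496086), np.float64(99.7422243836459), np.float64(62.2653142262178)]
long axis deg 75.62935412821095
head now -14.6 -> -14.2 shift [-0.   0.2  0. ] turn [ 0.1 -0.4 -0. ] j6 0.53
```

Three views agree: the tub is at (621,240) with its long axis at 75.7°. Descending to grasp.

```bash
python3 -m handwheel '[[1,[-0.002,0.035,0.003],[0,0,0]],[1,[-0.002,0.07,0.003],[0,0,0]],[1,[-0.002,0.1,0.003],[0,0,0]],[1,[-0.002,0.125,0.003],[0,0,0]],[1,[-0.002,0.15,0.003],[0,0,0]],[1,[-0.002,0.165,0.003],[0,0,0]],[1,[-0.002,0.174,0.003],[0,0,0]],[1,[-0.002,0.174,0.003],[0,0,0]],[1,[-0.002,0.174,0.003],[0,0,0]]]'; python3 -m handwheel '[[0.1,[0,0,0],[0,0,0]],[0.1,[0,0,0],[0,0,0]],[0.1,[0,0,0],[0,0,0]],[0.1,[0,0,0],[0,0,0]],[0.1,[0,0,0],[0,0,0]],[0.1,[0,0,0],[0,0,0]],[0.1,[0,0,0],[0,0,0]],[0.1,[0,0,0],[0,0,0]],[0.1,[0,0,0],[0,0,0]],[0.1,[0,0,0],[0,0,0]]]'
```

```text
clock: 3.1
eef_pos: [621.3, 237.4, 17.0]
orientation: [-0.701, 0.701, -0.09, 0.09]
wrist_force: [-0.4, 0.3, -0.0]
grip_width: 85.5
clock: 3.93
eef_pos: [622.0, 239.2, 18.1]
orientation: [0.702, -0.701, 0.089, -0.09]
wrist_force: [-1.1, -0.3, 6.6]
grip_width: 46.7
```

Run:
```python
from h import *
d=robot.get_image("wrist")["image"];s=robot.get_image("scene")["image"]
o=np.hstack([cv2.resize(d[60:340,120:400],(400,400)),cv2.resize(s[215:335,245:365],(400,400),interpolation=2)])
cv2.imwrite("pics/g1.png",o[...,::-1])
```

```text
(no output)
```

View pics/g1.png

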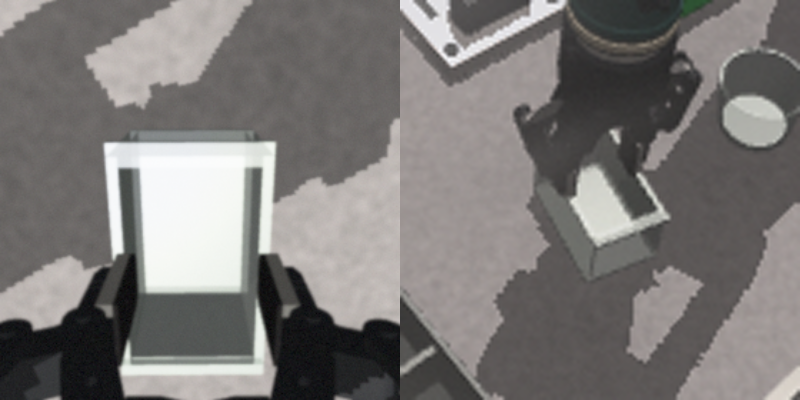

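The fingers sit outside both long walls. I'll close fully, see whether the opening holds, then lift a little.

```bash
python3 -m handwheel '[[-1,[0,0,0],[0,0,0]],[-1,[0,0,0],[0,0,0]],[-1,[0,0,0],[0,0,0]],[-1,[0,0,0],[0,0,0]],[-1,[0,0,0],[0,0,0]],[-1,[0,0,0],[0,0,0]]]';  python3 -m handwheel '[[-1,[0,-0.01,0],[0,0,0]],[-1,[0,-0.025,0],[0,0,0]],[-1,[0,-0.04,0],[0,0,0]],[-1,[0,-0.05,0],[0,0,0]],[-1,[0,-0.05,0],[0,0,0]],[-1,[0,-0.05,0],[0,0,0]]]'
```

```text
clock: 4.53
eef_pos: [626.2, 238.9, 20.6]
orientation: [0.702, -0.7, 0.085, -0.094]
wrist_force: [4.3, -1.3, 7.7]
grip_width: -0.1
clock: 5.03
eef_pos: [621.3, 239.0, 66.5]
orientation: [0.702, -0.701, 0.089, -0.09]
wrist_force: [-0.3, 0.4, 0.0]
grip_width: -0.0
```

Run:
```python
from h import *
d=robot.get_image("wrist")["image"];s=robot.get_image("scene")["image"]
o=np.hstack([cv2.resize(d[60:340,120:400],(400,400)),cv2.resize(s[215:335,245:365],(400,400),interpolation=2)])
cv2.imwrite("pics/g2.png",o[...,::-1])
```

```text
(no output)
```

View pics/g2.png

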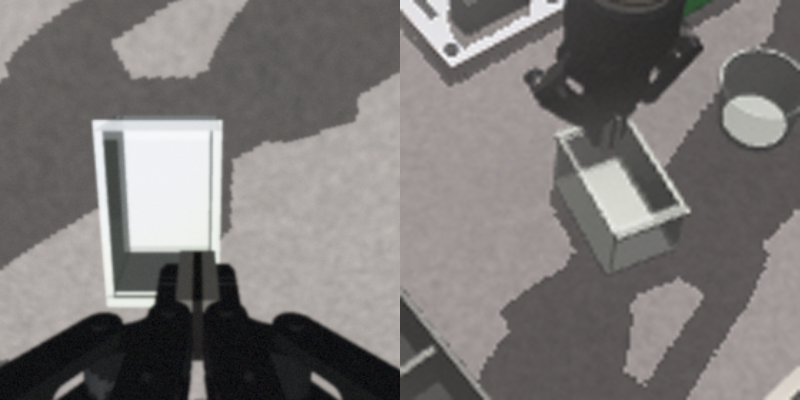

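Run:
```python
from h import *
np.set_printoptions(precision=1,suppress=True)
s=robot.get_image("scene");st=robot.get_state();print(st["eef_pos"],st["joints"])
for z in(40,66,80,95,110,130):print(z,onz(s,(309.5,258.5),z))
def pr(p):
    c=np.linalg.inv(s["T"])@np.append(p,1);return s["cx"]-s["fx"]*c[0]/c[2],s["cy"]+s["fy"]*c[1]/c[2]
for z in(66,100):print(z,np.array(pr([621.3,239,z])))
# wrist rays against plane tool x-y (z=+11 front edge of pads)
w=robot.get_image("wrist");T=w["tool_from_camera"]
for v in(226,231,235):
    o,r=ray(w,(257.5,v),T)
    for zz in(11,0,-11):print(v,zz,o+r*(zz-o[2])/r[2])
```

```text
[620.1 238.5  64.3] [ 0.3  0.4  1.3 -0.   1.5  0.5]
40 [581.2 218.3  40. ]
66 [595.8 230.4  66. ]
80 [603.7 236.9  80. ]
95 [612.2 243.9  95. ]
110 [620.7 250.9 110. ]
130 [632.  260.2 130. ]
66 [304.3 266. ]
100 [305.5 257.8]
226 11 [ -0.  -31.6  11. ]
226 0 [-0.  -7.5  0. ]
226 -11 [ -0.   16.6 -11. ]
231 11 [ -0.  -38.2  11. ]
231 0 [ -0.  -15.2   0. ]
231 -11 [ -0.    7.9 -11. ]
235 11 [ -0.  -43.2  11. ]
235 0 [ -0.  -20.9   0. ]
235 -11 [ -0.    1.3 -11. ]
```

The tub was not gripped. The fingers ran over the rim, closed inside the tub, and shifted it a little. Both views put the actual fingertips some 30–40 mm behind the reported TCP, so the pads were about at the rim. I'll back up, open, and re-measure the tub.

```bash
python3 -m handwheel '[[-1,[0,-0.035,0],[0,0,0]],[0,[0,-0.07,0],[0,0,0]],[1,[0,-0.1,0],[0,0,0]],[1,[0,-0.12,0],[0,0,0]],[1,[0,-0.12,0],[0,0,0]],[1,[0,-0.12,0],[0,0,0]],[1,[0,-0.12,0],[0,0,0]],[1,[0,-0.12,0],[0,0,0]]]'
python3 - <<'E'
from h import *
d=robot.get_image("wrist");np.save("w3.npy",d["image"]);cv2.imwrite("pics/w3.png",d["image"][...,::-1])
s=robot.get_state();print(s["eef_pos"],s["orientation"])
E
```

```text
clock: 5.9
eef_pos: [619.8, 238.4, 182.7]
orientation: [-0.701, 0.702, -0.091, 0.088]
wrist_force: [-0.0, -0.2, -0.3]
grip_width: 83.2
[619.90484679 238.38362977 182.82558605] [-0.70064673  0.70216797 -0.09121826  0.0879405 ]
```

View pics/w3.png

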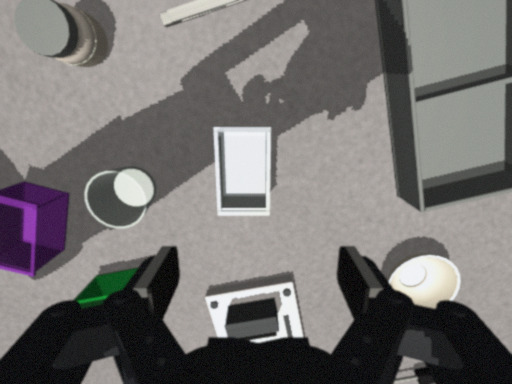

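Wrist view: the tub rim corners are now (213,128), (271,128), (269,214) and (218,214). The open finger tips, 160 px apart at an 85 mm opening, lie about 46 mm behind the reported TCP.

Run:
```python
from h import *
np.set_printoptions(precision=1,suppress=True)
s=robot.get_state();d=robot.get_image("wrist");im=d["image"]
q=s["orientation"];T=np.eye(4);T[:3,:3]=Rn.from_quat([q[1],q[2],q[3],q[0]]).as_matrix();T[:3,3]=s["eef_pos"];T=T@d["tool_from_camera"]
P=np.array([onz(d,p,60,T) for p in((213,128),(271,128),(269,214),(218,214))])
print(s["eef_pos"],P,P.mean(0),[np.linalg.norm(P[i]-P[i-1]) for i in range(4)])
v=P[1]+P[0]-P[2]-P[3];h=np.degrees(np.arctan2(v[1],v[0]));print("long axis deg",h)
np.set_printoptions(precision=4)
plan([*P.mean(0)[:2],15],h-90)
```

```text
[619.9 238.4 182.8] [[587.4 301.   60. ]
 [646.3 285.7  60. ]
 [621.  192.   60. ]
 [563.9 206.7  60. ]] [604.6 246.4  60. ] [np.float64(97.18874216696993), np.float64(60.801851702618414), np.float64(97.12640091475099), np.float64(58.917919046025354)]
long axis deg 75.4643661004278
head now -14.6 -> -14.5 shift [-0.0163  0.1683  0.0041] turn [ 0.13 -0.02 -0.22] j6 0.54
```

```bash
python3 -m handwheel '[[1,[-0.016,0.03,0.004],[0,0,0]],[1,[-0.016,0.065,0.004],[0,0,0]],[1,[-0.016,0.1,0.004],[0,0,0]],[1,[-0.016,0.13,0.004],[0,0,0]],[1,[-0.016,0.15,0.004],[0,0,0]],[1,[-0.016,0.165,0.004],[0,0,0]],[1,[-0.016,0.165,0.004],[0,0,0]],[1,[-0.016,0.165,0.004],[0,0,0]]]'; python3 -m handwheel '[[1,[0,0.006,0],[0,0,0]],[1,[0,0.012,0],[0,0,0]],[1,[0,0.012,0],[0,0,0]],[1,[0,0.012,0],[0,0,0]]]'
```

```text
clock: 6.67
eef_pos: [605.1, 246.2, 18.8]
orientation: [-0.701, 0.702, -0.091, 0.088]
wrist_force: [-0.2, 0.2, 0.0]
grip_width: 85.5
clock: 7.0
eef_pos: [606.7, 246.7, 9.2]
orientation: [0.701, -0.701, 0.089, -0.09]
wrist_force: [0.3, 0.3, -0.5]
grip_width: 85.7
```

```bash
python3 -m handwheel '[[1,[0,0.004,0],[0,0,0]],[1,[0,0.008,0],[0,0,0]],[1,[0,0.008,0],[0,0,0]]]'
```

```text
clock: 7.25
eef_pos: [606.0, 246.4, -0.1]
orientation: [-0.701, 0.702, -0.09, 0.089]
wrist_force: [-1.2, 0.1, -1.3]
grip_width: 85.7
```

```bash
python3 -m handwheel '[[1,[0,0.004,0],[0,0,0]],[1,[0,0.007,0],[0,0,0]],[1,[0,0.007,0],[0,0,0]]]'; python3 -m handwheel '[[1,[0,0.003,0],[0,0,0]],[1,[0,0.006,0],[0,0,0]],[1,[0,0.006,0],[0,0,0]]]'; python3 -m handwheel '[[1,[0,0.003,0],[0,0,0]],[1,[0,0.006,0],[0,0,0]],[1,[0,0.006,0],[0,0,0]]]'
```

```text
clock: 7.5
eef_pos: [605.9, 246.4, -7.2]
orientation: [-0.701, 0.702, -0.09, 0.089]
wrist_force: [-0.7, 0.2, -0.6]
grip_width: 85.3
clock: 7.75
eef_pos: [606.0, 246.4, -13.0]
orientation: [-0.701, 0.702, -0.09, 0.089]
wrist_force: [0.1, -0.9, -1.2]
grip_width: 85.6
clock: 8.0
eef_pos: [606.0, 246.5, -19.0]
orientation: [-0.701, 0.702, -0.09, 0.089]
wrist_force: [-0.1, 0.1, 0.1]
grip_width: 85.1
```

The reported TCP is 19 mm below the bench with no contact, which confirms that the real tips are well short of it. Now I'll grasp.

```bash
python3 -m handwheel '[[-1,[0,0,0],[0,0,0]],[-1,[0,0,0],[0,0,0]],[-1,[0,0,0],[0,0,0]],[-1,[0,0,0],[0,0,0]],[-1,[0,0,0],[0,0,0]],[-1,[0,0,0],[0,0,0]],[-1,[0,0,0],[0,0,0]]]'
```

```text
clock: 8.58
eef_pos: [606.9, 246.7, -17.8]
orientation: [0.701, -0.701, 0.089, -0.09]
wrist_force: [0.5, 0.8, 2.5]
grip_width: 59.4
```

```bash
python3 -m handwheel '[[-1,[0,-0.02,0],[0,0,0]],[-1,[0,-0.045,0],[0,0,0]],[-1,[0,-0.075,0],[0,0,0]],[-1,[0,-0.1,0],[0,0,0]],[-1,[0,-0.1,0],[0,0,0]],[-1,[0,-0.1,0],[0,0,0]]]'; python3 -c "
from h import *
plan([554,-53,81],-2.9)"
```

```text
clock: 9.08
eef_pos: [607.8, 247.0, 84.0]
orientation: [0.702, -0.701, 0.088, -0.091]
wrist_force: [-0.1, -0.1, -2.0]
grip_width: 59.3
head now -14.6 -> -2.9 shift [ 0.0233  0.0025 -0.3039] turn [ -0.1  -11.65   0.23] j6 0.55
```

```bash
python3 -m handwheel '[[-1,[0.002,0,-0.025],[0,-2,0]],[-1,[0.004,0,-0.055],[0,-4,0]],[-1,[0.007,0,-0.09],[0,-6,0]],[-1,[0.01,0,-0.125],[0,-8,0]],[-1,[0.012,0,-0.16],[0,-10,0]],[-1,[0.015,0,-0.195],[0,-11.6,0]],[-1,[0.018,0,-0.23],[0,-11.6,0]],[-1,[0.02,0,-0.26],[0,-11.6,0]],[-1,[0.022,0,-0.285],[0,-11.6,0]],[-1,[0.0233,0,-0.304],[0,-11.6,0]],[-1,[0.0233,0,-0.304],[0,-11.6,0]],[-1,[0.0233,0,-0.304],[0,-11.6,0]]]'
python3 - <<'E'
from h import *
plan([554,-53,2],-2.9)
d=robot.get_image("wrist");t=robot.get_image("top")["image"];np.save("w4.npy",d["image"])
o=np.vstack([np.pad(cv2.resize(d["image"][100:,:],(512,284)),((0,0),(0,228),(0,0))),cv2.resize(t[160:230,160:345],(740,280),interpolation=2)])
cv2.imwrite("pics/w4.png",o[...,::-1])
E
```

```text
clock: 10.08
eef_pos: [551.1, -53.9, 79.6]
orientation: [0.707, -0.706, 0.02, -0.018]
wrist_force: [-0.3, 0.0, -1.1]
grip_width: 58.9
head now -3.1 -> -2.9 shift [0.0031 0.0776 0.001 ] turn [-0.06 -0.18 -0.24] j6 -0.15
```

View pics/w4.png

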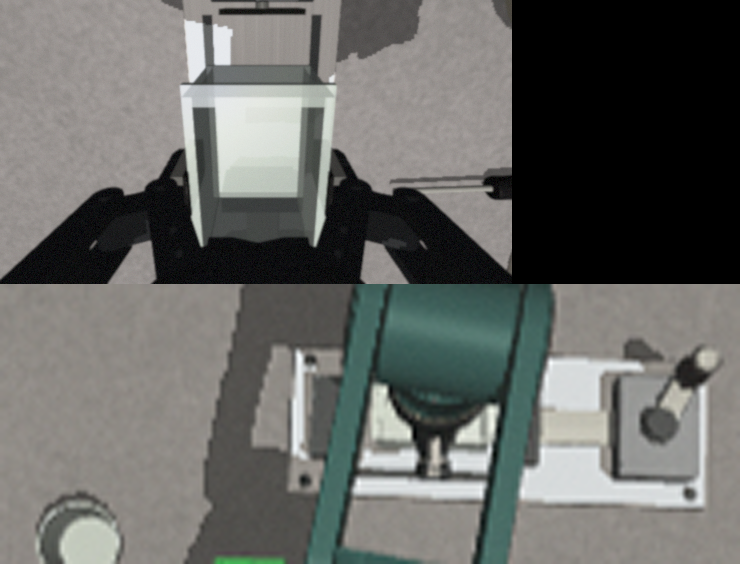

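The tub is held level and parallel to the bed, over the slots, midway between the jaws (image cols 208/316 against tub centre 258, so about 2–3 mm to tool +x). Lowering it now.

```bash
python3 -m handwheel '[[-1,[0.003,0.01,0],[0,-0.2,0]],[-1,[0.003,0.03,0],[0,-0.2,0]],[-1,[0.003,0.05,0],[0,-0.2,0]],[-1,[0.003,0.065,0],[0,-0.2,0]],[-1,[0.003,0.072,0],[0,-0.2,0]],[-1,[0.003,0.074,0],[0,-0.2,0]],[-1,[0.003,0.074,0],[0,-0.2,0]]]'; python3 -m handwheel '[[-1,[0,0.002,0],[0,0,0]],[-1,[0,0.002,0],[0,0,0]]]'
```

```text
clock: 10.77
eef_pos: [555.4, -52.9, 7.1]
orientation: [0.707, -0.707, 0.017, -0.016]
wrist_force: [0.5, 0.3, -0.3]
grip_width: 59.5
clock: 10.93
eef_pos: [556.6, -53.6, 6.9]
orientation: [-0.707, 0.707, -0.016, 0.018]
wrist_force: [-0.6, -0.6, -0.5]
grip_width: 59.2
```

```bash
python3 -m handwheel '[[-1,[0,0.002,0],[0,0,0]],[-1,[0,0.002,0],[0,0,0]]]';python3 -m handwheel '[[-1,[0,0.0015,0],[0,0,0]],[-1,[0,0.0015,0],[0,0,0]]]'
```

```text
clock: 11.1
eef_pos: [556.1, -53.7, 4.4]
orientation: [-0.707, 0.707, -0.017, 0.017]
wrist_force: [0.3, -0.4, -0.1]
grip_width: 59.2
clock: 11.27
eef_pos: [555.7, -53.7, 2.5]
orientation: [-0.707, 0.707, -0.017, 0.017]
wrist_force: [0.2, -0.8, -1.1]
grip_width: 59.0
```

```bash
python3 -m handwheel '[[-1,[0,0.0015,0],[0,0,0]],[-1,[0,0.0015,0],[0,0,0]]]';python3 -m handwheel '[[-1,[0,0.001,0],[0,0,0]],[-1,[0,0.001,0],[0,0,0]]]'
```

```text
clock: 11.43
eef_pos: [555.9, -53.8, 2.2]
orientation: [-0.707, 0.707, -0.017, 0.017]
wrist_force: [-1.8, 0.8, 4.9]
grip_width: 59.3
clock: 11.6
eef_pos: [556.0, -53.7, 2.2]
orientation: [-0.707, 0.707, -0.017, 0.017]
wrist_force: [-3.9, 0.2, 8.4]
grip_width: 59.8
```

The tub is on the bed (force turned upward). I'll let go and rise.

```bash
python3 -m handwheel '[[-0.2,[0,-0.003,0],[0,0,0]],[1,[0,-0.003,0],[0,0,0]],[1,[0,-0.003,0],[0,0,0]],[1,[0,-0.003,0],[0,0,0]],[1,[0,-0.003,0],[0,0,0]],[1,[0,-0.02,0],[0,0,0]],[1,[0,-0.05,0],[0,0,0]],[1,[0,-0.08,0],[0,0,0]],[1,[0,-0.11,0],[0,0,0]],[1,[0,-0.14,0],[0,0,0]],[1,[0,-0.16,0],[0,0,0]],[1,[0,-0.16,0],[0,0,0]]]'
python3 - <<'E'
from h import *
plan([588,-275,160],-2.9)
d=robot.get_image("wrist");s=robot.get_image("scene")["image"];t=robot.get_image("top")["image"]
a=cv2.resize(d["image"][0:,60:460],(400,384));b=cv2.resize(s[120:240,180:305],(400,384),interpolation=2)
o=np.vstack([np.hstack([a,b]),np.pad(cv2.resize(t[165:219,165:345],(720,216),interpolation=2),((0,0),(0,80),(0,0)))])
cv2.imwrite("pics/p5.png",o[...,::-1])
E
```

```text
clock: 12.6
eef_pos: [558.8, -54.2, 166.1]
orientation: [-0.706, 0.708, -0.013, 0.021]
wrist_force: [1.1, 0.2, 1.2]
grip_width: 85.3
head now -2.7 -> -2.9 shift [ 0.0396  0.007  -0.2191] turn [0.1  0.15 0.63] j6 -0.15
```

View pics/p5.png

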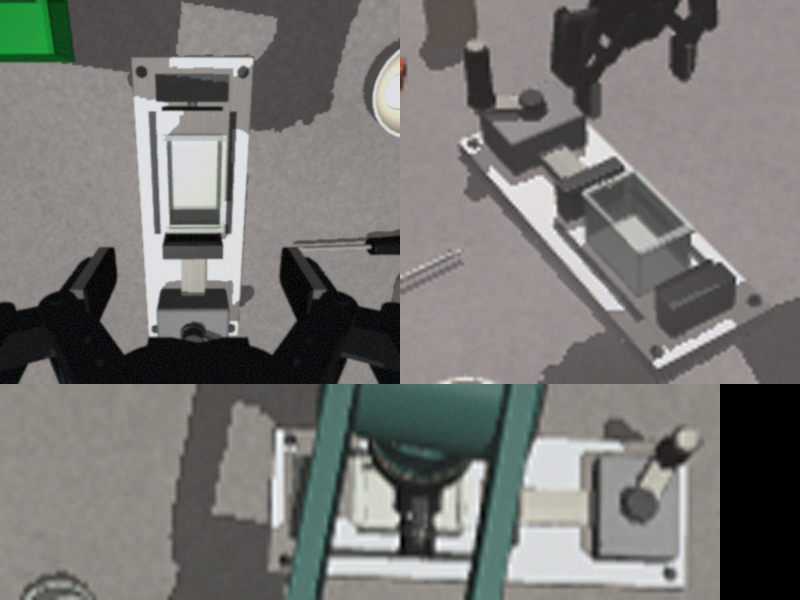

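The tub stands upright, square to the bed, laterally within about 1 mm of the centre line. A quick calculation of its position along the bed between the jaws:

Run:
```python
from h import *
np.set_printoptions(precision=1,suppress=True)
s=robot.get_state();d=robot.get_image("wrist")
q=s["orientation"];T=np.eye(4);T[:3,:3]=Rn.from_quat([q[1],q[2],q[3],q[0]]).as_matrix();T[:3,3]=s["eef_pos"];T=T@d["tool_from_camera"]
print(s["eef_pos"])
for n,p,z in(("moving",(253,235),60),("rim-",(255,232),80),("rim+",(256,136),80),("fixed",(253,100),60),("hubcentre?",(253,328),80)):print(n,onz(d,p,z,T))
```

```text
[555.2 -53.5 158.7]
moving [ 547.2 -112.4   60. ]
rim- [550.2 -99.3  80. ]
rim+ [556.  -4.  80.]
fixed [554.6  27.1  60. ]
hubcentre? [ 541.8 -219.3   80. ]
```

Tub is centred at y≈-52, with jaw faces at about -125 and +25. Next I'll move above the sleeve.

```bash
python3 -m handwheel '[[1,[0.004,0,-0.02],[0,0,0]],[1,[0.01,0,-0.05],[0,0,0]],[1,[0.017,0,-0.085],[0,0,0]],[1,[0.024,0,-0.12],[0,0,0]],[1,[0.031,0,-0.155],[0,0,0]],[1,[0.037,0,-0.185],[0,0,0]],[1,[0.041,0,-0.207],[0,0,0]],[1,[0.0435,0,-0.2195],[0,0,0]],[1,[0.0435,0,-0.2195],[0,0,0]],[1,[0.0435,0,-0.2195],[0,0,0]],[1,[0.0435,0,-0.2195],[0,0,0]]]'
python3 - <<'E'
from h import *
np.set_printoptions(precision=1,suppress=True)
s=robot.get_state();d=robot.get_image("wrist");np.save("w6.npy",d["image"]);im=d["image"]
cv2.imwrite("pics/w6.png",im[130:,100:420,::-1])
E
```

```text
clock: 13.72
eef_pos: [588.4, -273.3, 159.2]
orientation: [0.707, -0.706, 0.017, -0.016]
wrist_force: [-0.7, 0.6, 0.8]
grip_width: 85.4
```

View pics/w6.png

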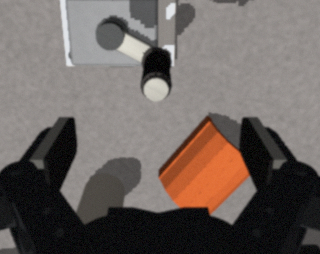

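Wrist view: the sleeve's tip is at full-image (255,220) and the hub centre at (211,166).

Run:
```python
from h import *
np.set_printoptions(precision=1,suppress=True)
s=robot.get_state();d=robot.get_image("wrist")
q=s["orientation"];T=np.eye(4);T[:3,:3]=Rn.from_quat([q[1],q[2],q[3],q[0]]).as_matrix();T[:3,3]=s["eef_pos"];T=T@d["tool_from_camera"]
print(s["eef_pos"]);a=onz(d,(255,220),148,T);b=onz(d,(211,166),82,T);print(a,b,np.linalg.norm((a-b)[:2]));
plan([*a[:2],60],-2.9)
```

```text
[ 588.6 -273.1  159.7]
[ 586.5 -277.   148. ] [ 546.3 -249.    82. ] 48.9878096963026
head now -2.6 -> -2.9 shift [-0.   0.1 -0. ] turn [-0.   0.3 -0. ] j6 -0.48
```

```bash
python3 -m handwheel '[[1,[-0.001,0.02,-0.003],[0,0,0]],[1,[-0.001,0.045,-0.003],[0,0,0]],[1,[-0.001,0.065,-0.003],[0,0,0]],[1,[-0.001,0.085,-0.003],[0,0,0]],[1,[-0.001,0.095,-0.003],[0,0,0]],[1,[-0.001,0.1,-0.003],[0,0,0]],[1,[-0.001,0.1,-0.003],[0,0,0]],[1,[-0.001,0.1,-0.003],[0,0,0]]]'; python3 -m handwheel '[[-1,[0,0,0],[0,0,0]],[-1,[0,0,0],[0,0,0]],[-1,[0,0,0],[0,0,0]],[-1,[0,0,0],[0,0,0]],[-1,[0,0,0],[0,0,0]],[-1,[0,0,0],[0,0,0]],[-1,[0,0,0],[0,0,0]],[-1,[0,0,0],[0,0,0]],[-1,[0,0,0],[0,0,0]],[-1,[0,0,0],[0,0,0]]]'
```

```text
clock: 14.48
eef_pos: [588.2, -277.8, 61.2]
orientation: [-0.707, 0.707, -0.016, 0.017]
wrist_force: [0.8, 0.3, 1.2]
grip_width: 85.5
clock: 15.32
eef_pos: [586.7, -278.0, 60.6]
orientation: [-0.707, 0.707, -0.018, 0.017]
wrist_force: [-5.3, 1.9, 5.1]
grip_width: 22.7
```

The sleeve is held (22.7 mm). Next I'll work out the circle offsets in tool axes.

```bash
cat > tab.py <<'E'
import sys,numpy as np
p0,step,n=map(float,sys.argv[1:]);R=.05
f=lambda p:R*np.array([np.cos(np.radians(p)),np.sin(np.radians(p))])
print(" ".join("%.4f,%.4f;"%tuple(f(p0-step*k)-f(p0)) for k in range(1,int(n)+1)))
E
python3 tab.py -31 10 12; python3 tab.py -151 10 12; python3 tab.py -271 10 12
```

```text
-0.0051,-0.0071; -0.0114,-0.0131; -0.0186,-0.0180; -0.0266,-0.0215; -0.0350,-0.0236; -0.0437,-0.0242; -0.0524,-0.0233; -0.0608,-0.0209; -0.0686,-0.0171; -0.0757,-0.0120; -0.0817,-0.0057; -0.0866,0.0015;
-0.0035,0.0080; -0.0057,0.0164; -0.0063,0.0251; -0.0054,0.0338; -0.0029,0.0422; 0.0009,0.0500; 0.0060,0.0570; 0.0123,0.0631; 0.0195,0.0680; 0.0275,0.0715; 0.0359,0.0736; 0.0446,0.0742;
0.0087,-0.0009; 0.0170,-0.0033; 0.0249,-0.0071; 0.0319,-0.0123; 0.0380,-0.0185; 0.0429,-0.0258; 0.0464,-0.0337; 0.0485,-0.0422; 0.0491,-0.0509; 0.0482,-0.0595; 0.0458,-0.0679; 0.0420,-0.0757;
```

```bash
python3 -m handwheel '[[-1,[-0.005,0,-0.007],[0,0,0]],[-1,[-0.0114,0,-0.013],[0,0,0]],[-1,[-0.0186,0,-0.018],[0,0,0]],[-1,[-0.0266,0,-0.0215],[0,0,0]],[-1,[-0.035,0,-0.0236],[0,0,0]],[-1,[-0.0437,0,-0.0242],[0,0,0]]]'; python3 tab.py -91 10 12
```

```text
clock: 15.82
eef_pos: [546.9, -301.8, 60.9]
orientation: [-0.705, 0.708, -0.013, 0.021]
wrist_force: [7.7, -3.8, -0.5]
grip_width: 22.6
-0.0087,0.0009; -0.0170,0.0033; -0.0249,0.0071; -0.0319,0.0123; -0.0380,0.0185; -0.0429,0.0258; -0.0464,0.0337; -0.0485,0.0422; -0.0491,0.0509; -0.0482,0.0595; -0.0458,0.0679; -0.0420,0.0757;
```

The crank turns with about 7.7 N of drag, in line with winding free. Continuing.

```bash
python3 -m handwheel '[[-1,[-0.0087,0,0.001],[0,0,0]],[-1,[-0.017,0,0.0033],[0,0,0]],[-1,[-0.0249,0,0.0071],[0,0,0]],[-1,[-0.0319,0,0.0123],[0,0,0]],[-1,[-0.038,0,0.0185],[0,0,0]],[-1,[-0.0429,0,0.0258],[0,0,0]],[-1,[-0.0464,0,0.0337],[0,0,0]],[-1,[-0.0485,0,0.0422],[0,0,0]],[-1,[-0.0491,0,0.0509],[0,0,0]],[-1,[-0.0482,0,0.0595],[0,0,0]],[-1,[-0.0458,0,0.0679],[0,0,0]],[-1,[-0.042,0,0.0757],[0,0,0]]]'; python3 tab.py -211 10 12
```

```text
clock: 16.82
eef_pos: [502.2, -224.3, 60.7]
orientation: [-0.705, 0.708, -0.019, 0.016]
wrist_force: [-8.6, -3.3, 6.1]
grip_width: 22.6
0.0051,0.0071; 0.0114,0.0131; 0.0186,0.0180; 0.0266,0.0215; 0.0350,0.0236; 0.0437,0.0242; 0.0524,0.0233; 0.0608,0.0209; 0.0686,0.0171; 0.0757,0.0120; 0.0817,0.0057; 0.0866,-0.0015;
```

```bash
python3 -m handwheel '[[-1,[0.0045,0,0.0075],[0,0,0]],[-1,[0.0106,0,0.0138],[0,0,0]],[-1,[0.018,0,0.019],[0,0,0]],[-1,[0.026,0,0.0225],[0,0,0]],[-1,[0.0347,0,0.0246],[0,0,0]],[-1,[0.0435,0,0.0252],[0,0,0]],[-1,[0.0524,0,0.0243],[0,0,0]],[-1,[0.061,0,0.0219],[0,0,0]],[-1,[0.069,0,0.018],[0,0,0]],[-1,[0.076,0,0.0125],[0,0,0]],[-1,[0.0822,0,0.006],[0,0,0]],[-1,[0.0873,0,-0.0012],[0,0,0]]]'; python3 tab.py 29 10 12
```

```text
clock: 17.82
eef_pos: [588.3, -228.4, 60.4]
orientation: [-0.707, 0.707, -0.02, 0.015]
wrist_force: [-13.8, 0.8, 9.0]
grip_width: 22.7
0.0035,-0.0080; 0.0057,-0.0164; 0.0063,-0.0251; 0.0054,-0.0338; 0.0029,-0.0422; -0.0009,-0.0500; -0.0060,-0.0570; -0.0123,-0.0631; -0.0195,-0.0680; -0.0275,-0.0715; -0.0359,-0.0736; -0.0446,-0.0742;
```

Drag is still about 6.8 N tangentially. The commanded circle has drifted about 3 mm outward (12 N radial), so I'll pull it back in.

```bash
python3 -m handwheel '[[-1,[0.0015,0,-0.0085],[0,0,0]],[-1,[0.0032,0,-0.0172],[0,0,0]],[-1,[0.0035,0,-0.026],[0,0,0]],[-1,[0.0025,0,-0.0345],[0,0,0]],[-1,[0,0,-0.0425],[0,0,0]],[-1,[-0.0035,0,-0.05],[0,0,0]]]'; python3 tab.py -31 5 12
```

```text
clock: 18.32
eef_pos: [588.5, -275.0, 60.7]
orientation: [0.708, -0.705, 0.014, -0.018]
wrist_force: [4.0, 6.9, 3.1]
grip_width: 22.7
-0.0024,-0.0036; -0.0051,-0.0071; -0.0081,-0.0102; -0.0114,-0.0131; -0.0149,-0.0157; -0.0186,-0.0180; -0.0225,-0.0199; -0.0266,-0.0215; -0.0308,-0.0228; -0.0350,-0.0236; -0.0394,-0.0241; -0.0437,-0.0242;
```

A full turn is done and drag is about 8 N. From here I'll go in small steps and feel.

```bash
cat > feel.py <<'E'
from h import *
f=[];p=[]
for _ in range(1):
    s=robot.get_state();f.append(s["wrist_force"]);p.append(s["eef_pos"])
f=np.mean(f,0);r=np.mean(p,0)[:2]-[546,-248.7];a=np.arctan2(r[1],r[0])
print("world ang %.1f r %.1f  drag %.1f  radial %.1f"%(np.degrees(a),np.hypot(*r),-(f[0]*np.sin(a)-f[1]*np.cos(a)),f[0]*np.cos(a)+f[1]*np.sin(a)))
E
python3 feel.py
python3 -m handwheel '[[-1,[-0.0012,0,-0.0018],[0,0,0]],[-1,[-0.0024,0,-0.0036],[0,0,0]],[-1,[-0.0024,0,-0.0036],[0,0,0]]]' >/dev/null; python3 feel.py
python3 -m handwheel '[[-1,[-0.0013,0,-0.0018],[0,0,0]],[-1,[-0.0027,0,-0.0035],[0,0,0]],[-1,[-0.0027,0,-0.0035],[0,0,0]]]' >/dev/null; python3 feel.py
```

```text
world ang -31.8 r 50.0  drag 8.0  radial -0.2
world ang -37.4 r 50.4  drag 5.3  radial 1.2
world ang -42.1 r 50.7  drag 6.2  radial 1.0
```

```bash
python3 -m handwheel '[[-1,[-0.0015,0,-0.0016],[0,0,0]],[-1,[-0.003,0,-0.0031],[0,0,0]],[-1,[-0.003,0,-0.0031],[0,0,0]]]' >/dev/null; python3 feel.py
python3 -m handwheel '[[-1,[-0.0017,0,-0.0015],[0,0,0]],[-1,[-0.0033,0,-0.0029],[0,0,0]],[-1,[-0.0033,0,-0.0029],[0,0,0]]]' >/dev/null; python3 feel.py
```

```text
world ang -47.0 r 51.0  drag 6.7  radial 1.8
world ang -52.0 r 51.3  drag 6.1  radial 1.4
```

```bash
python3 -m handwheel '[[-1,[-0.0018,0,-0.0013],[0,0,0]],[-1,[-0.0035,0,-0.0026],[0,0,0]],[-1,[-0.0035,0,-0.0026],[0,0,0]]]' >/dev/null; python3 feel.py
python3 -m handwheel '[[-1,[-0.0019,0,-0.0012],[0,0,0]],[-1,[-0.0037,0,-0.0023],[0,0,0]],[-1,[-0.0037,0,-0.0023],[0,0,0]]]' >/dev/null; python3 feel.py
```

```text
world ang -57.0 r 51.6  drag 6.8  radial 2.3
world ang -62.0 r 51.9  drag 6.6  radial 2.9
```

```bash
python3 -m handwheel '[[-1,[-0.002,0,-0.001],[0,0,0]],[-1,[-0.0039,0,-0.0021],[0,0,0]],[-1,[-0.0039,0,-0.0021],[0,0,0]]]' >/dev/null; python3 feel.py
python3 -m handwheel '[[-1,[-0.002,0,-0.0009],[0,0,0]],[-1,[-0.0041,0,-0.0018],[0,0,0]],[-1,[-0.0041,0,-0.0018],[0,0,0]]]' >/dev/null; python3 feel.py
```

```text
world ang -67.1 r 52.1  drag 5.8  radial 2.9
world ang -72.2 r 52.4  drag 6.0  radial 2.4
```

```bash
python3 -m handwheel '[[-1,[-0.0021,0,-0.0007],[0,0,0]],[-1,[-0.0042,0,-0.0014],[0,0,0]],[-1,[-0.0042,0,-0.0014],[0,0,0]]]' >/dev/null; python3 feel.py
```

```text
world ang -77.2 r 52.6  drag 5.7  radial 1.9
```

```bash
python3 -m handwheel '[[-1,[-0.0021,0,-0.0005],[0,0,0]],[-1,[-0.0043,0,-0.001],[0,0,0]],[-1,[-0.0043,0,-0.001],[0,0,0]]]' >/dev/null; python3 feel.py
```

```text
world ang -82.1 r 52.9  drag 6.9  radial 3.1
```

```bash
python3 -m handwheel '[[-1,[-0.002,0,-0.0002],[0,0,0]],[-1,[-0.004,0,-0.0004],[0,0,0]],[-1,[-0.004,0,-0.0004],[0,0,0]]]' >/dev/null; python3 feel.py
```

```text
world ang -86.5 r 53.0  drag 6.3  radial 3.3
```

```bash
python3 -m handwheel '[[-1,[-0.002,0,0],[0,0,0]],[-1,[-0.004,0,0],[0,0,0]],[-1,[-0.004,0,0],[0,0,0]]]' >/dev/null; python3 feel.py
```

```text
world ang -90.9 r 53.2  drag 7.2  radial 2.9
```

```bash
python3 -m handwheel '[[-1,[-0.002,0,0.0002],[0,0,0]],[-1,[-0.004,0,0.0004],[0,0,0]],[-1,[-0.004,0,0.0004],[0,0,0]]]' >/dev/null; python3 feel.py
```

```text
world ang -95.4 r 53.4  drag 6.2  radial 3.6
```

```bash
python3 -m handwheel '[[-1,[-0.002,0,0.0003],[0,0,0]],[-1,[-0.004,0,0.0007],[0,0,0]],[-1,[-0.004,0,0.0007],[0,0,0]]]' >/dev/null; python3 feel.py
```

```text
world ang -99.9 r 53.4  drag 7.2  radial 5.0
```

```bash
python3 -m handwheel '[[-1,[-0.002,0,0.0004],[0,0,0]],[-1,[-0.0039,0,0.0007],[0,0,0]],[-1,[-0.0039,0,0.0007],[0,0,0]]]' >/dev/null; python3 feel.py
```

```text
world ang -104.3 r 53.6  drag 5.7  radial 4.9
```

```bash
python3 -m handwheel '[[-1,[-0.002,0,0.0005],[0,0,0]],[-1,[-0.0038,0,0.0009],[0,0,0]],[-1,[-0.0038,0,0.0009],[0,0,0]]]' >/dev/null; python3 feel.py
```

```text
world ang -108.4 r 53.6  drag 5.7  radial 3.9
```

```bash
python3 -m handwheel '[[-1,[-0.0019,0,0.0006],[0,0,0]],[-1,[-0.0037,0,0.0012],[0,0,0]],[-1,[-0.0037,0,0.0012],[0,0,0]]]' >/dev/null; python3 feel.py
```

```text
world ang -111.9 r 53.6  drag 9.2  radial 2.1
```

```bash
python3 -m handwheel '[[-1,[-0.0018,0,0.0007],[0,0,0]],[-1,[-0.0036,0,0.0015],[0,0,0]],[-1,[-0.0036,0,0.0015],[0,0,0]]]' >/dev/null; python3 feel.py
```

```text
world ang -115.4 r 53.6  drag 11.2  radial 2.8
```

The resistance rose from about 6.3 to 9.2 and then 11.2 N, so contact is firm. I'll stop here and take one holding reading before letting go.

```bash
python3 -m handwheel '[[-1,[0,0,0],[0,0,0]]]' >/dev/null; python3 feel.py; python3 -m handwheel '[[-1,[0,0,0],[0,0,0]]]' >/dev/null; python3 feel.py
```

```text
world ang -115.4 r 53.7  drag 11.5  radial 2.7
world ang -115.4 r 53.6  drag 10.7  radial 3.6
```

That's about +4.7 N over free winding, roughly 33 N of clamping, inside 12–45 N. I'll relax the arm's spring, open, and rise.

```bash
python3 -m handwheel '[[-1,[0.0014,0,-0.0006],[0,0,0]],[-1,[0.0025,0,-0.001],[0,0,0]],[-1,[0.0025,0,-0.001],[0,0,0]]]'; python3 feel.py; python3 -m handwheel '[[0.2,[0,0,0],[0,0,0]],[1,[0,0,0],[0,0,0]],[1,[0,0,0],[0,0,0]],[1,[0,0,0],[0,0,0]],[1,[0,0,0],[0,0,0]],[1,[0,-0.01,0],[0,0,0]],[1,[0,-0.03,0],[0,0,0]],[1,[0,-0.06,0],[0,0,0]],[1,[0,-0.09,0],[0,0,0]],[1,[0,-0.12,0],[0,0,0]],[1,[0,-0.12,0],[0,0,0]],[1,[0,-0.12,0],[0,0,0]]]'
python3 - <<'E'
from h import *
d=robot.get_image("wrist")["image"];s=robot.get_image("scene")["image"];t=robot.get_image("top")["image"]
a=cv2.resize(d[0:,60:460],(400,384));b=cv2.resize(s[120:240,180:305],(400,384),interpolation=2)
o=np.vstack([np.hstack([a,b]),np.pad(cv2.resize(t[165:219,165:345],(720,216),interpolation=2),((0,0),(0,80),(0,0)))])
cv2.imwrite("pics/p7.png",o[...,::-1])
E
```

```text
clock: 23.23
eef_pos: [522.9, -297.1, 60.9]
orientation: [-0.705, 0.709, -0.016, 0.019]
wrist_force: [2.8, -6.1, 1.7]
grip_width: 23.0
world ang -115.5 r 53.6  drag 5.2  radial 4.3
clock: 24.23
eef_pos: [522.5, -295.6, 184.1]
orientation: [-0.705, 0.708, -0.015, 0.019]
wrist_force: [-0.3, 0.1, -1.1]
grip_width: 85.2
```

View pics/p7.png

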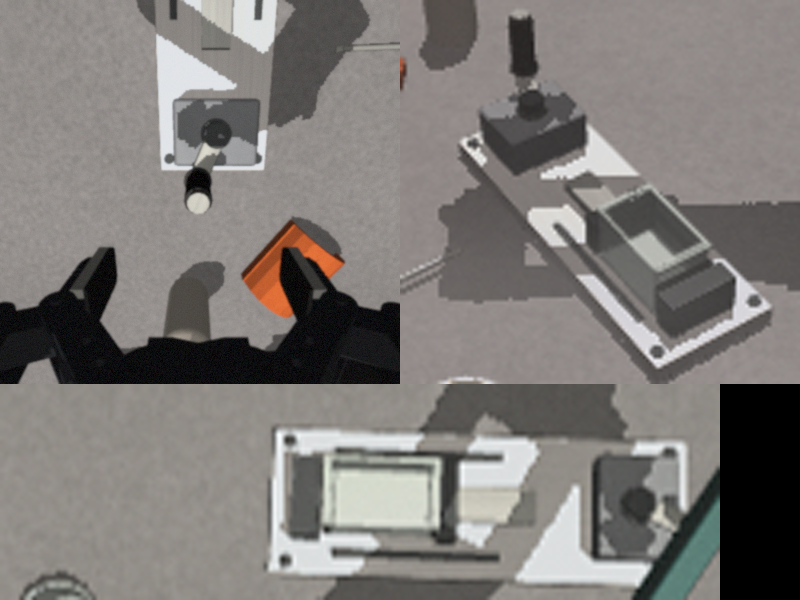

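The tub stands upright and square, with the moving jaw on one end and the fixed jaw's stop on the other. The gripper is open, well above the sleeve, and touching nothing (force about 0). Handing in.

```bash
python3 -c "
from rig import robot
s=robot.get_state();print(s['clock'],s['wrist_force']);print(robot.finish_job())"
```

```text
24.3833 [-0.78303505  1.0592262  -0.7507512 ]
the job is handed in; nothing more can be done
None
```

I set the clear tub upright on the clamp bed, wound the crank until the tub was clamped against the fixed jaw, and handed the job in at 24.4 s.

- **Placing:** the tub ended up square to the bed with its lipped ends facing the jaws. It was about 1 mm off the bed's centre line and within about 2 mm of midway between the jaws. I let go of it before taking the crank.
- **Winding:** I held the sleeve throughout, for about 440° clockwise. Resistance was about 6.3 N winding free and rose to about 11 N at the end. That is roughly 33 N of clamping by the given ratio. It is within 12–45 N but above the 25 N ideal. The force noise of nearly 1 N makes this uncertain by about ±6 N.
- **Last checks:** the final pictures show the tub upright and looking intact between both jaws. The gripper was open and clear, with wrist force of about 1 N, which is noise. The other things near the clamp had not visibly moved; I did not check every bystander after the last move.

**What went wrong or disagreed:**
- **First grasp missed:** the real fingertips sat about 30–45 mm short of the reported TCP. The fingers slid over the rim into the tub and pushed it about 15 mm, with under 10 N of force. I measured the tub again and grasped it lower.
- **Off-circle winding:** my commanded circle was a few millimetres off the true one, which put up to 12 N of sideways force on the sleeve. I corrected that before the final approach.

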